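# Sort quick-lock screws by thread hand in the test nut

### The job

Turn the thread gauge's red knob back to its zero stop, then try the wing screws in the test nut one after another in the order white, yellow, blue, orange, black (some are missing): run each down until its collar sits on the nut, which shows which way it screws in, and screw it out again. Put the right-handed screws (in clockwise) in the grey tray and the left-handed ones in the red tray. Finish with the knob back at its zero stop, and leave the small jar where it stands.

Things in the scene. Friction and masses are not known exactly. Their poses are not given: they have to be found in the camera images.
- screw_white: Wing screw, white head, 0.12 kg, upright; may be absent (None). Origin: underside centre of the tip. Steel core 24 mm dia 0-36 mm up; collar 44 mm dia 36-41 mm; wing blade 44 (own x) by 12 mm (own y) 41-71 mm: grip it across y, 62 mm up. Four steep thread ribs, 34 mm dia, start 10 mm up and climb 12 mm per quarter turn over 108 degrees; hand unknown.
- screw_yellow: Wing screw, yellow head, 0.12 kg, upright; may be absent (None). Origin: underside centre of the tip. Steel core 24 mm dia 0-36 mm up; collar 44 mm dia 36-41 mm; wing blade 44 (own x) by 12 mm (own y) 41-71 mm: grip it across y, 62 mm up. Four steep thread ribs, 34 mm dia, start 10 mm up and climb 12 mm per quarter turn over 108 degrees; hand unknown.
- screw_blue: Wing screw, blue head, 0.12 kg, upright; may be absent (None). Origin: underside centre of the tip. Steel core 24 mm dia 0-36 mm up; collar 44 mm dia 36-41 mm; wing blade 44 (own x) by 12 mm (own y) 41-71 mm: grip it across y, 62 mm up. Four steep thread ribs, 34 mm dia, start 10 mm up and climb 12 mm per quarter turn over 108 degrees; hand unknown.
- screw_orange: Wing screw, orange head, 0.12 kg, upright; may be absent (None). Origin: underside centre of the tip. Steel core 24 mm dia 0-36 mm up; collar 44 mm dia 36-41 mm; wing blade 44 (own x) by 12 mm (own y) 41-71 mm: grip it across y, 62 mm up. Four steep thread ribs, 34 mm dia, start 10 mm up and climb 12 mm per quarter turn over 108 degrees; hand unknown.
- screw_black: Wing screw, black head, 0.12 kg, upright; may be absent (None). Origin: underside centre of the tip. Steel core 24 mm dia 0-36 mm up; collar 44 mm dia 36-41 mm; wing blade 44 (own x) by 12 mm (own y) 41-71 mm: grip it across y, 62 mm up. Four steep thread ribs, 34 mm dia, start 10 mm up and climb 12 mm per quarter turn over 108 degrees; hand unknown.
- gauge: grey block fixed to the table, 34 mm high, 90 mm (own x) by 205 mm (own y); origin at table level on the test nut's axis; the reset knob stands 115 mm along its +y. A screw cannot be pulled straight out of the nut: turn it back the way it went in, rising 12 mm per quarter turn, until back past the thread starts, then lift.
- nut_top (a point): centre of the top face of the test nut, a brass ring 56 mm across, 50 mm above the table, bore 37 mm; axes as the gauge. A screw is fully in when its collar sits on this face (its tip is then 36 mm below it).
- nut_pins (a point): on the nut's axis, 10 mm below its top face, level with four follower pins 4.5 mm thick that stick inwards to 14 mm from the axis along the gauge's +x, +y, -x, -y. They take either hand. A screw let in with its blade along the gauge's x rests on the pins half-way between two thread starts, its tip 21 mm below the nut's top face.
- plunger_zero (a point): where the top of the steel plunger in the bore stands at pointer zero, 28 mm below the nut's top face; the screw's tip pushes it down against about 3 N and it stays down. From rest on the pins a right-hand screw turned clockwise (from above) sinks 12 mm per quarter turn, a left-hand one climbs as much; anticlockwise the reverse. After 75 to 85 degrees the right way it is free to go fully down.
- reset_knob (a joint): angle of the reset knob and drag pointer, rad: 0 at the zero stop, growing clockwise seen from above up to 2.4; moves 1 rad for each 5 mm of plunger travel (a fully seated screw pushes it to about 1.6) and stays where left; turn it anticlockwise to return it to the zero stop. Friction about 0.012 N m.
- reset_knob_grip (a point): point on the knob's axis at the height to grip; red knob with a bar grip 42 mm long, 14 mm thick, its top 7 mm above this point and its foot 25 mm below; the point turns with the knob and the bar lies along its x axis (along the gauge's x at zero).
- tray_grey: grey open tray for right-hand screws, 110 mm (own x) by 190 mm (own y), 30 mm high, walls 4 mm, floor about 4 mm; origin at the centre of its underside; loose, 0.7 kg.
- tray_red: red open tray for left-hand screws, same size and origin as the grey one; loose, 0.7 kg.
- jar: bystander: small closed jar, 44 mm across, 60 mm high, origin at the centre of its underside.
Not all that is in view belongs to the job. Several things have the shape of the tray_red; the one meant has the colours described above.

How it is judged:
By the outcome, as a careful person would: the job done as asked, in the order asked, and still so for the second after the job is handed in, with the robot touching nothing.
Of screw_white, screw_yellow, screw_blue, screw_orange, screw_black only 3 to 4 are there at a start; the rules pass over those that are not, and their reading is None.
At some moment in a run one of tray_grey, tray_red may be knocked a few centimetres aside while the robot is not near it.
It also fails if it takes over 210 s, if anything falls off the work surface, if the arm or the gripper's body presses on something with over 40 N, if the wrist force passes 120 N, or if a joint passes its speed limit or range.

### The arm

A 6-joint arm with a two-finger parallel gripper is mounted at the origin on the work surface. World frame = base frame: x ahead of the robot, y to its left, z up, the work surface at z = 0. Lengths are in m, angles in rad, forces in N, time in s.
With the tool pointing down it reaches from about 0.3 to 0.875 m from the base axis. Payload 6.4 kg.
Tool frame: the origin (TCP) lies midway between the tips of the shut fingers; the grasp point (between the pads) lies 19 mm behind it; z points along the fingers, y is the direction in which the jaws open and shut (so a half turn about z gives the same grasp; the last joint's range is limited). The gripper opens to 85 mm and grips with 20 to 120 N. Pads are 22 mm wide; open, the fingers measure 114 mm over their backs; the gripper's body (76 mm by 85 mm) begins 54 mm behind the grasp point. The pads swing forward as they close: fully open they stand 13 mm farther back than shut.
Start: joints at [1.123, 0.181, 1.607, -0, 1.354, -0.206], TCP at [0.138, 0.558, 0.231] pointing down, gripper open.
Joint ranges: [-2.99, 2.99], [-0.89, 2.07], [0.3, 2.58], [-1.14, 4.28], [0, 2.63], [-3.12, 3.12]. Speed limits (rad/s): [2.57, 2.57, 3.01, 3.14, 3.14, 3.14].

### API

Orientations are given as a unit quaternion [w, x, y, z].
In Python, from bench import ctrl gives the robot as it stands. The module is installed in compiled form; this text tells all that it offers.
- The arm moves only by the tool arm_command, never from a script. Its argument "plan" is one flat list of numbers, 4 for each row, row after row: the shift along the tool's x, y, z in mm, then the turn about the tool's z in rad. A call has 1 to 20 rows; each row shifts and turns the commanded pose from where the row before left it, along the tool's axes as they then stand; what a row does not reach is not made up. A row lasts 1/10 s, in which the tool goes at most 50 mm and 8.59 degrees, less where a joint would pass 70% of its speed; a pose out of reach is approached as far as the arm can. A call is refused whole if a number of a shift passes 50 or a number of a turn 0.15, either way. A call with a gripper value outside its range is refused whole. "grip" is the opening, from 0 (shut) to 1 (fully open), set as the call begins (left out, the last holds). The fingers move at their own pace and stop on an object; the grip force is fixed at half the most. Time passes only in rows, so rows that do not move let the fingers close. It gives the time, the measured TCP pose, the force and the opening at its end, in the units of the state.
- ctrl.get_obs(): the state, without advancing time (a new reading comes with each control period).
- ctrl.camera(name): name is "side" or "top" or "wrist"; returns a dict with "color" (480x640x3 uint8, red, green, blue), "camera_matrix" (3x3 intrinsics, pixels), "eye" and "attitude" of the camera in the world; the wrist camera has in their place "T_tool_cam" (4x4, takes a point from camera to tool coordinates, whose origin is the TCP and whose axes are the flange's). Camera axes: x right, y up, looking along -z (the intrinsics and any distortion apply to the point x, -y, -z); pixel columns grow to the right and rows downward; lengths in m; the calibration is good to about 2 mm. A picture is of the moment at which its call begins: read the wrist's pose just before it. There is no depth.
- ctrl.hand_in(): hands the job in, once; it reports no verdict.
The state is a dict: "time_s": time; "q": joint angles; "dq": joint speeds; "joint_efforts": joint torques, N m; "eef_pos": TCP position; "eef_rot": TCP orientation; "wrist_force": force on the tool from outside, world axes, zero at the start; "torque": the same for the moment, N m; "opening": opening from 0.0 (shut) to 1.0 (fully open).
Only numpy, scipy, OpenCV 4.12 (cv2) and the standard library are available. Lean on these libraries where they do the work, as an engineer would, in place of code of your own. Each camera call takes 0.05 s, during which the arm holds its last target. There are 200 camera calls.

## Working session

There is one attempt and no reset: what is moved stays moved. The work goes in short steps, Python scripts to look and compute and a tool call to move; the robot and the scene stay as the last step left them, time stands still between calls to the robot, and variables do not carry over. Pictures are saved under pics/ and viewed, about 12 in all and at most 16, crops included, and the job is handed in when it is done.

Besides the shell and the picture viewer there is one more tool, called in YAML: its name, and indented under it one key for each argument. arm_command: Moves the arm, as the interface text tells. Its arguments: {"type":"object","properties":{"plan":{"type":"array","items":{"type":"number"}},"grip":{"type":"number"}},"required":["plan"]}

```bash
mkdir -p pics
cat > h.py <<'E'
import numpy as np, cv2
from scipy.spatial.transform import Rotation as R
from bench import ctrl
def att(a):
    a=np.array(a,float)
    return a if a.shape==(3,3) else R.from_quat(a,scalar_first=True).as_matrix()
def snap(name,tag=None):
    o=ctrl.get_obs(); c=ctrl.camera(name)
    if name=='wrist':
        T=np.eye(4);T[:3,:3]=att(o['eef_rot']);T[:3,3]=o['eef_pos'];T=T@np.array(c['T_tool_cam'])
        c['Rm'],c['e']=T[:3,:3],T[:3,3]
    else: c['Rm'],c['e']=att(c['attitude']),np.array(c['eye'])
    if tag: cv2.imwrite(f'pics/{tag}.png',cv2.cvtColor(c['color'],cv2.COLOR_RGB2BGR))
    return c
def ray(c,u,v):
    d=np.linalg.inv(c['camera_matrix'])@[u,v,1]
    return c['Rm']@[d[0],-d[1],-d[2]]
def onz(c,u,v,z):
    d=ray(c,u,v); return c['e']+d*(z-c['e'][2])/d[2]
def proj(c,p):
    q=c['Rm'].T@(np.array(p)-c['e']); q=np.array(c['camera_matrix'])@[q[0],-q[1],-q[2]]
    return q[:2]/q[2]
E
python3 - <<'E'
from h import *
o=ctrl.get_obs(); print(o)
for n in('top','side'):
    c=snap(n,n+'0'); print(n,c['e'],c['Rm'].round(3),c['camera_matrix'],[k for k in c])
E
```

```text
{'time_s': 0.0, 'q': array([ 1.12268903e+00,  1.81558176e-01,  1.60799870e+00,  1.36906540e-05,
        1.35381634e+00, -2.06304125e-01]), 'dq': array([-1.38760857e-04, -7.62901637e-04, -1.25061036e-03,  4.19880708e-04,
       -4.17195028e-04, -8.89271881e-05]), 'joint_efforts': array([ 4.35109423e-04, -4.44862425e+01, -3.51343846e+01, -3.02012086e-04,
        9.11178708e-03,  1.30188434e-05]), 'eef_pos': array([0.13742195, 0.55776695, 0.23037903]), 'eef_rot': array([-2.92463503e-04,  1.20608680e-01,  9.92699730e-01, -8.40897832e-04]), 'wrist_force': array([ 0.46773997,  0.2176265 , -0.41780183]), 'torque': array([-0.05924076, -0.01040963, -0.04893967]), 'opening': 1.0004081830253364}
top [ 0.37736936 -0.07203107  1.35877301] [[ 0.013  0.996 -0.094]
 [-1.     0.015  0.019]
 [ 0.021  0.093  0.995]] [[528.72815941   0.         317.56362537]
 [  0.         528.72815941 247.38095679]
 [  0.           0.           1.        ]] ['color', 'camera_matrix', 'eye', 'attitude', 'Rm', 'e']
side [0.50121698 0.68938773 0.89613871] [[-1.    -0.027  0.003]
 [ 0.021 -0.731  0.682]
 [-0.016  0.682  0.731]] [[441.27490853   0.         317.09693473]
 [  0.         441.27490853 239.55084542]
 [  0.           0.           1.        ]] ['color', 'camera_matrix', 'eye', 'attitude', 'Rm', 'e']
```

View pics/top0.png

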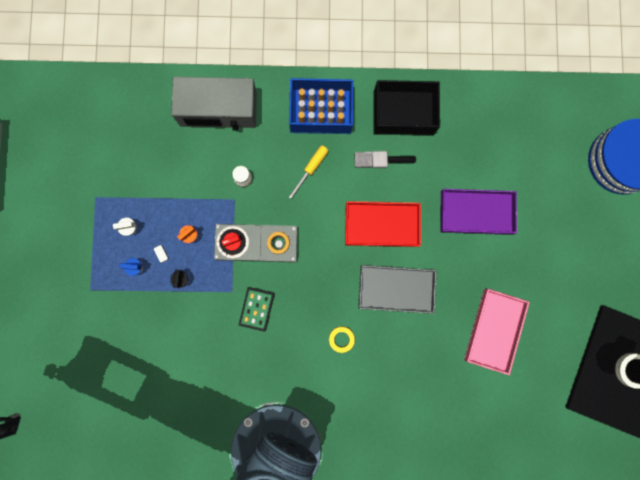

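View pics/side0.png

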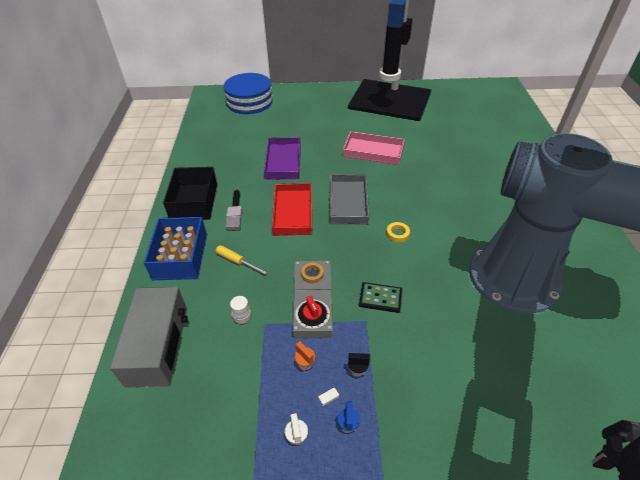

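The views show four screws: white (126,227), orange (187,235), blue (132,267) and black (180,279). Yellow is absent.

Things that could be mistaken for what I want (top-view pixels):
- White tile (161,254) and jar (241,176) against the white screw.
- Orange bottles (321,105) against the orange screw.
- Yellow ring (342,340) against a yellow screw. It's only a ring.
- Pink (497,331) and purple (478,212) trays against the red tray (383,224).
- Black bin (407,107) and grey box (213,100) against the grey tray (397,288).

I'll measure these coarsely first.

```bash
cat > m.py <<'E'
from h import *
c=snap('top'); hsv=cv2.cvtColor(c['color'],cv2.COLOR_RGB2HSV); im=c['color'].astype(int)
H,S,V=[hsv[...,i].astype(int) for i in range(3)]
def blob(mask,box,z,name):
    x0,y0,x1,y1=box; m=np.zeros(mask.shape,np.uint8); m[y0:y1,x0:x1]=mask[y0:y1,x0:x1]
    n,l,s,ce=cv2.connectedComponentsWithStats(m)
    k=1+np.argmax(s[1:,4]); v,u=np.where(l==k)
    P=np.array([onz(c,a,b,z)[:2] for a,b in zip(u,v)])
    cnt=cv2.minAreaRect((P*1000).astype(np.float32))
    ev,ew=np.linalg.eigh(np.cov(P.T)); a=np.arctan2(ew[1,1],ew[0,1])
    print(name,len(u),'px',ce[k].round(1),'mean',P.mean(0).round(4),'axis deg',np.degrees(a).round(1),'sd',np.sqrt(ev).round(4),'rect',np.round(cnt[0],1),np.round(cnt[1],1),round(cnt[2],1))
red=((H<5)|(H>175))&(S>150)&(V>100)
blob(red,(215,225,250,260),.07,'knob')
blob(red,(335,195,430,255),.03,'trayred')
blob((S<40)&(V>70)&(V<190),(350,258,445,320),.03,'traygrey')
blob((S<60)&(V>190),(110,212,142,240),.06,'white')
blob((H<18)&(S>150)&(V>120),(172,220,204,250),.06,'orange')
blob((H>100)&(H<125)&(S>180)&(V>140),(116,252,150,282),.06,'blue')
blob((V<45),(165,262,196,294),.06,'black')
blob((H>12)&(H<28)&(S>90),(262,228,296,258),.05,'nut')
blob((S<40)&(V>80)&(V<200),(205,215,305,268),.034,'gauge')
blob((S<60)&(V>190),(228,160,256,190),.06,'jar')
E
python3 m.py
```

```text
knob 262 px [231.5 241.1] mean [0.5109 0.1136] axis deg -160.5 sd [0.0111 0.0119] rect [511.3 113.6] [43.6 43. ] 46.0
trayred 3208 px [382.9 223.6] mean [ 0.5658 -0.2631] axis deg 89.6 sd [0.0317 0.055 ] rect [ 566.  -263.7] [110.3 189.2] 0.5
traygrey 3213 px [396.8 289. ] mean [ 0.4005 -0.2984] axis deg 87.0 sd [0.0312 0.0543] rect [ 400.9 -299.1] [190.  108.6] 87.0
white 133 px [122.7 222.9] mean [0.553 0.383] axis deg 110.6 sd [0.0055 0.0125] rect [554.3 384.1] [21.7 47.8] 10.6
orange 223 px [187.5 234. ] mean [0.5281 0.2235] axis deg 78.7 sd [0.0106 0.0114] rect [528.5 222. ] [42.1 40.6] 65.6
blue 226 px [130.5 266.6] mean [0.4458 0.3589] axis deg 64.2 sd [0.0104 0.0114] rect [444.6 361.4] [39.4 46.1] 2.5
black 162 px [178.5 278.1] mean [0.4194 0.2413] axis deg 174.4 sd [0.0082 0.0101] rect [419.6 240.8] [33.2 36.5] 56.2
nut 270 px [277.9 242.4] mean [0.5117 0.0014] axis deg 77.0 sd [0.0164 0.0165] rect [512.6   1.2] [55.  54.6] 1.0
gauge 1613 px [261.1 243.1] mean [0.511  0.0443] axis deg 88.9 sd [0.0302 0.0561] rect [512.4  58.3] [204.9  90.1] 89.0
jar 208 px [240.2 173.5] mean [0.6818 0.0983] axis deg 162.7 sd [0.01   0.0105] rect [681.8  97.4] [38.1 37.3] 1.5
```

arm_command:
  plan: [-30,-25,-1,0,-30,-25,-1,0,-30,-25,-1,0,-30,-25,-1,0,-30,-25,-1,0,-30,-25,-1,0,-30,-25,-1,0,-30,-25,-1,0,-30,-25,-1,0,-30,-25,-1,0,-30,-25,-1,0,-30,-25,-1,0,-30,-25,-1,0,-30,-25,-1,0,-30,-25,-1,0,-30,-25,-1,0,0,0,0,0]

```text
time_s: 1.85
eef_pos: [0.51, 0.0514, 0.2472]
eef_rot: [0.0, 0.123, 0.992, -0.001]
wrist_force: [-1.2, 0.1, 0.4]
opening: 0.997
```

Run:
```python
from h import *
o=ctrl.get_obs(); print(o['time_s'],o['q'].round(3),o['eef_pos'].round(4),np.array(o['eef_rot']).round(4))
c=snap('wrist','w1'); print(np.array(c['T_tool_cam']).round(3),c['camera_matrix'][0],c['e'])
for p in((.5122,.0012,.05),(.511,.116,.065)): print(proj(c,p))
```

```text
1.85 [-1.310e-01  2.600e-02  1.744e+00 -1.000e-03  1.371e+00 -1.455e+00] [0.51   0.0514 0.2472] [ 4.000e-04  1.228e-01  9.924e-01 -6.000e-04]
[[ 0.     0.958  0.288  0.073]
 [ 1.    -0.    -0.    -0.001]
 [ 0.     0.288 -0.958 -0.141]
 [ 0.     0.     0.     1.   ]] [380.92183257   0.         321.12826395] [0.438428   0.06855073 0.38855073]
[269.89454785 218.82805085]
[395.78159425 190.41351285]
```

View pics/w1.png

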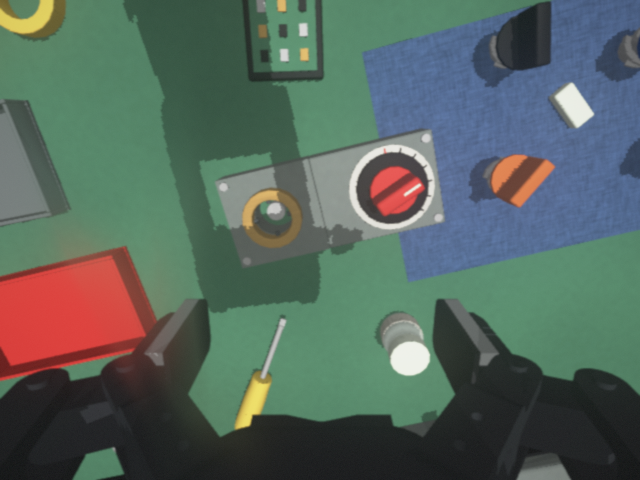

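Run:
```python
from h import *
c=snap('wrist'); im=c['color']
k=cv2.resize(im[130:240,330:570],None,fx=3.3,fy=3.3,interpolation=cv2.INTER_CUBIC)
cv2.imwrite('pics/crop1.png',cv2.cvtColor(k,cv2.COLOR_RGB2BGR))
hsv=cv2.cvtColor(im,cv2.COLOR_RGB2HSV);H,S,V=[hsv[...,i].astype(int) for i in range(3)]
n=((H>12)&(H<28)&(S>90)).astype(np.uint8); n[:180]=0;n[265:]=0;n[:,:230]=0;n[:,320:]=0
v,u=np.where(n); P=np.array([onz(c,a,b,.05)[:2] for a,b in zip(u,v)])
print('nut rect',cv2.minAreaRect((P*1000).astype(np.float32)), cv2.minEnclosingCircle((P*1000).astype(np.float32)))
b=[onz(c,*p,.034)[:2] for p in((224,187),(427,138),(438.5,218),(248,261))]; print(np.round(b,4))
for i,j in((0,1),(3,2)): d=b[j]-b[i]; print(np.degrees(np.arctan2(d[1],d[0])))
```

```text
nut rect ((512.0900268554688, 2.924663543701172), (53.46023178100586, 55.143898010253906), 75.01707458496094) ((512.0579223632812, 3.1238443851470947), 28.006681442260742)
[[ 0.4739 -0.0328]
 [ 0.4759  0.159 ]
 [ 0.5523  0.1574]
 [ 0.5501 -0.0329]]
89.40492395689829
89.34431679580524
```

View pics/crop1.png

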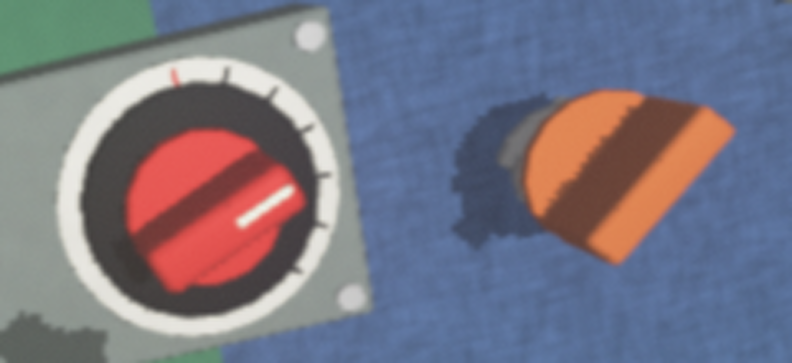

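```bash
cat >> h.py <<'E'
def W(a): return (a+np.pi/2)%np.pi-np.pi/2
def go(x,y,z,yaw=None):
    """tool-axis shift (mm), then the turn (rad) bringing tool y to world angle yaw(deg)"""
    o=ctrl.get_obs(); M=att(o['eef_rot']); d=M.T@(np.array([x,y,z])-o['eef_pos'])*1000
    y0=np.degrees(np.arctan2(M[1,1],M[0,1])); t=None if yaw is None else round(float(np.radians((y0-yaw+180)%360-180)),3)
    print('shift',d.round(1),'yaw now',y0.round(2),'turn',t,'j6',o['q'][5].round(3),'j1',o['q'][0].round(3))
E
python3 - <<'E'
from h import *
c=snap('wrist')
f=lambda p:(330+p[0]/3.3,130+p[1]/3.3)
for z in (.06,.065,.07,.075,.08):
    P=[onz(c,*f(p),z)[:2] for p in((228,228),(275,165),(305,203),(185,290),(145,255),(240,225),(292,190))]
    an=lambda d:np.degrees(np.arctan2(d[1],d[0])).round(1)
    print(z,P[0].round(4),'len',np.linalg.norm(P[1]-P[4]).round(4),np.linalg.norm(P[2]-P[3]).round(4),'ang',an(P[6]-P[5]),an(P[2]-P[3]),an(P[1]-P[4]))
# disc centre
for p in ((198,197),): print([onz(c,*f(p),z)[:2].round(4) for z in(.034,.04)])
E
```

```text
0.06 [0.5174 0.1216] len 0.0409 0.0386 ang 111.6 113.9 112.1
0.065 [0.5162 0.1208] len 0.0403 0.038 ang 111.6 113.9 112.1
0.07 [0.5149 0.12  ] len 0.0396 0.0374 ang 111.6 113.9 112.1
0.075 [0.5137 0.1193] len 0.039 0.0369 ang 111.6 113.9 112.1
0.08 [0.5125 0.1185] len 0.0384 0.0363 ang 111.6 113.9 112.1
[array([0.513 , 0.1189]), array([0.5117, 0.1181])]
```

The crop confirms the knob: the bar pointer is at about 112.5° world and the red zero mark at about 179.4°, so it sits about 1.17 rad from zero. The orange screw is a blade head on a steel core.

```bash
python3 -c "
from h import *
go(.513,.1183,.047,22.5)"
```

```text
shift [  9.3  62.5 199.8] yaw now 76.12 turn 0.936 j6 -1.453 j1 -0.125
```

arm_command:
  plan: [3.1,20.8,33,0,3.1,20.8,33,0,3.1,20.9,33,0,0,0,10,0.134,0,0,10,0.134,0,0,10,0.134,0,0,10,0.134,0,0,10,0.134,0,0,10,0.134,0,0,10,0.134,0,0,15,0,0,0,15,0,0,0,0,0]
  grip: 0.6

```text
time_s: 3.3
eef_pos: [0.5111, 0.1192, 0.0465]
eef_rot: [-0.002, 0.555, 0.832, -0.001]
wrist_force: [-0.1, -0.1, -0.9]
opening: 0.6
```

```bash
python3 -c "
from h import *
go(.513,.1183,.047,22.5)"
```

```text
shift [-1.6  1.4 -0.5] yaw now 22.51 turn 0.0 j6 -0.39 j1 0.003
```

arm_command:
  plan: [0,0,0,0,0,0,0,0,0,0,0,0,0,0,0,0,0,0,0,0]
  grip: 0

```text
time_s: 3.8
eef_pos: [0.5149, 0.1185, 0.0495]
eef_rot: [0.001, 0.556, 0.831, 0.001]
wrist_force: [-0.2, 3.9, 6.7]
opening: 0.151
```

arm_command:
  plan: [0,0,-2,0,0,0,0,0,0,0,0,0]

```text
time_s: 4.1
eef_pos: [0.5148, 0.1185, 0.0496]
eef_rot: [0.001, 0.557, 0.831, 0.001]
wrist_force: [7.1, 5.0, -11.5]
opening: 0.153
```

```bash
python3 -c "
from h import *
go(.513,.1183,.047,22.5); o=ctrl.get_obs(); print(o['eef_pos'],o['wrist_force'],o['torque'],o['opening'])"
```

```text
shift [ 0.5 -1.7  2.6] yaw now 22.37 turn -0.002 j6 -0.391 j1 0.0
[0.51475378 0.11845177 0.04964419] [  7.136088     5.04641197 -11.53579903] [ 0.88715111 -1.24561965 -0.00271494] 0.15263139070145382
```

arm_command:
  plan: [0,1,1.2,0,0,0,0,0,0,0,0,0]

```text
time_s: 4.4
eef_pos: [0.5149, 0.1185, 0.0495]
eef_rot: [-0.0, 0.556, 0.831, 0.0]
wrist_force: [-1.5, 3.3, 4.7]
opening: 0.153
```

```bash
python3 -c "
from h import *
go(.513,.1183,.047,22.5); o=ctrl.get_obs(); print(o['eef_pos'],o['wrist_force'],o['torque'],o['opening'])"
```

```text
shift [ 0.5 -1.8  2.5] yaw now 22.4 turn -0.002 j6 -0.39 j1 0.001
[0.51487073 0.11850605 0.04952309] [-1.4772613   3.28182697  4.71966688] [0.5291932  0.25341723 0.01914105] 0.15319242993472906
```

arm_command:
  plan: [0,0,0,-0.13,0,0,0,-0.13,0,0,0,-0.13,0,0,0,-0.13,0,0,0,-0.13,0,0,0,-0.13,0,0,0,-0.13,0,0,0,-0.13,0,0,0,-0.06,0,0,0,0]

```text
time_s: 5.4
eef_pos: [0.5145, 0.1179, 0.0495]
eef_rot: [-0.0, 0.039, 0.999, -0.0]
wrist_force: [-2.5, 0.8, 7.2]
opening: 0.155
```

```bash
python3 -c "
from h import *
go(.513,.1183,.047,89.4); o=ctrl.get_obs(); print(o['eef_pos'],o['wrist_force'],o['torque'],o['opening'])"
```

```text
shift [1.5 0.3 2.5] yaw now 85.54 turn -0.067 j6 -1.492 j1 0.001
[0.51450494 0.11786937 0.04953286] [-2.47272109  0.79785711  7.21525213] [-0.04731129  0.50781524  0.02148183] 0.15514445674955954
```

arm_command:
  plan: [0,0,0,-0.04,0,0,0,-0.04,0,0,0,-0.03,0,0,0,0,0,0,0,0]

```text
time_s: 5.9
eef_pos: [0.5145, 0.1178, 0.0495]
eef_rot: [-0.0, -0.013, 1.0, 0.0]
wrist_force: [-3.7, -0.2, 7.3]
opening: 0.154
```

```bash
python3 -c "
from h import *
go(.513,.1183,.047,89.4); o=ctrl.get_obs(); print(o['eef_pos'],o['wrist_force'],o['torque'],o['opening'])"
```

```text
shift [1.5 0.5 2.6] yaw now 91.53 turn 0.037 j6 -1.598 j1 -0.0
[0.51452323 0.11783156 0.04954951] [-3.73528844 -0.23726814  7.25663736] [-0.09825199  0.52815349 -1.46180053] 0.1542052909800248
```

arm_command:
  plan: [0,0,0,0.025,0,0,0,0]

```text
time_s: 6.1
eef_pos: [0.5145, 0.1178, 0.0495]
eef_rot: [-0.0, -0.001, 1.0, -0.0]
wrist_force: [-3.1, -0.2, 8.1]
opening: 0.151
```

arm_command:
  plan: [0,0,0,0,0,0,0,0,0,0,0,0,0,0,-30,0,0,0,-40,0,0,0,-45,0,10,26,-18,0,10,26,-18,0,10,26,-18,0,10,26,-18,0,10,26,-18,0,10,26,0,0,5,26,0,0,0,0,0,0,0,0,0,0]
  grip: 0.6

```text
time_s: 7.6
eef_pos: [0.4486, 0.3, 0.2537]
eef_rot: [-0.0, -0.003, 1.0, -0.0]
wrist_force: [-0.4, -0.3, -0.4]
opening: 0.601
```

Run:
```python
from h import *
o=ctrl.get_obs(); print(o['time_s'],o['q'].round(3),o['eef_pos'].round(4))
c=snap('wrist','w2')
for p in((.553,.383,.06),(.528,.223,.06),(.446,.359,.06),(.419,.241,.06)): print(proj(c,p).round())
```

```text
7.6 [ 3.700e-01  8.300e-02  1.670e+00 -1.000e-03  1.389e+00 -1.208e+00] [0.4486 0.3    0.2537]
[406. 310.]
[241. 286.]
[388. 203.]
[255. 171.]
```

View pics/w2.png

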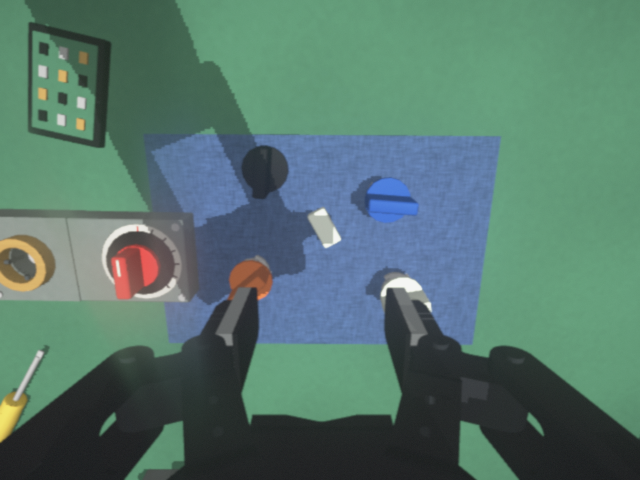

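Run:
```python
from h import *
im=cv2.imread('pics/w2.png')
a=cv2.resize(im[205:315,80:200],None,fx=3.3,fy=3.3,interpolation=cv2.INTER_CUBIC)
b=cv2.resize(im[205:315,340:460],None,fx=3.3,fy=3.3,interpolation=cv2.INTER_CUBIC)
cv2.imwrite('pics/crop2.png',np.hstack([a,b]))
```

```text
(no output)
```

View pics/crop2.png

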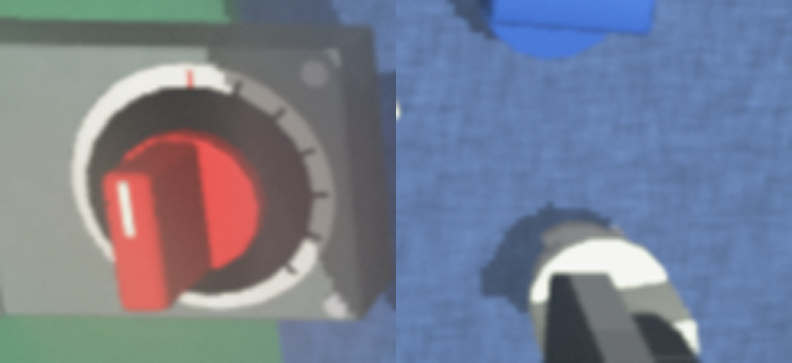

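arm_command:
  plan: [-26,21,0,0,-26,21,0,0,-26,21,0,0,-26,20,0,0,0,0,0,0,0,0,0,0]

```text
time_s: 8.25
eef_pos: [0.5528, 0.3822, 0.2529]
eef_rot: [-0.001, -0.002, 1.0, -0.001]
wrist_force: [-0.6, -0.6, -0.6]
opening: 0.604
```

Run:
```python
from h import *
c=snap('wrist','w3')
u,v=proj(c,(.553,.383,.06)).astype(int); print(u,v)
im=cv2.imread('pics/w3.png'); a=cv2.resize(im[v-50:v+50,u-60:u+60],None,fx=6,fy=6,interpolation=cv2.INTER_CUBIC)
cv2.imwrite('pics/crop3.png',a)
```

```text
323 205
```

View pics/crop3.png

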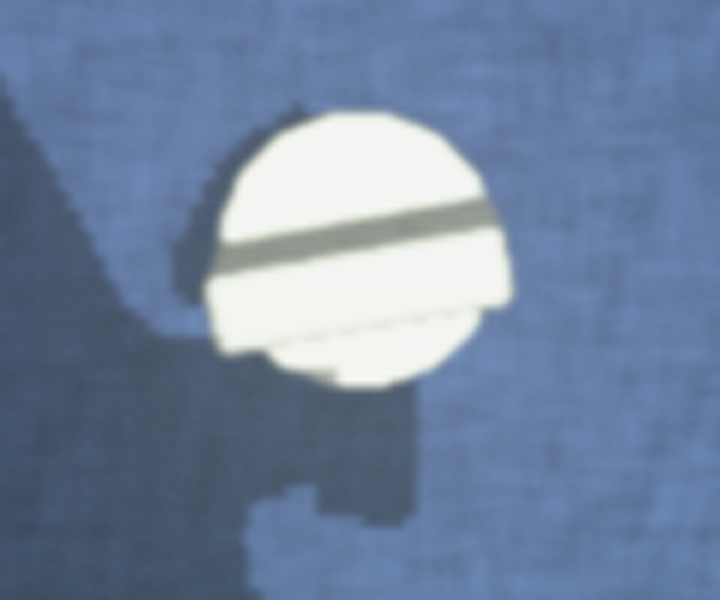

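```bash
cat >> h.py <<'E'
def blade(c,cor,zt=.071):
    P=np.array([onz(c,*p,zt)[:2] for p in cor]); m=P.mean(0); d=P[1]-P[0]+P[2]-P[3]
    e=np.linalg.norm(P-np.roll(P,1,0),axis=1)
    print('blade centre',m.round(4),'axis deg',np.degrees(np.arctan2(d[1],d[0])).round(1),'sides',e.round(4)); return m
E
python3 - <<'E'
from h import *
c=snap('wrist'); f=lambda x,y:(323-60+x/6,205-50+y/6)
blade(c,[f(*p) for p in((208,282),(497,228),(512,298),(225,354))])
print(onz(c,*f(354,250),.041))
go(.553,.383,.06,20)
E
```

```text
blade centre [0.5485 0.3828] axis deg 101.3 sides [0.0109 0.0423 0.0105 0.0425]
[0.54837321 0.38197518 0.041     ]
shift [ -1.    0.9 193.9] yaw now 90.24 turn 1.226 j6 -1.146 j1 0.429
```

arm_command:
  plan: [4.3,0.5,15,0,0,0,15,0.138,0,0,15,0.138,0,0,15,0.138,0,0,15,0.138,0,0,15,0.138,0,0,15,0.138,0,0,15,0.138,0,0,15,0.138,0,0,15,0.138,0,0,15,0.138,0,0,20,0,0,0,15,0,0,0,8,0,0,0,0,0,0,0,0,0]

```text
time_s: 9.95
eef_pos: [0.5483, 0.3841, 0.0466]
eef_rot: [0.0, 0.634, 0.773, 0.0]
wrist_force: [-0.6, 0.4, 0.8]
opening: 0.6
```

Run:
```python
from h import *
go(.5485,.3827,.045,11.3)
```

```text
shift [-1.4 -0.1  1.6] yaw now 11.24 turn -0.001 j6 0.238 j1 0.434
```

arm_command:
  plan: [-1.2,0,1,0,0,0,0,0]

```text
time_s: 10.15
eef_pos: [0.5489, 0.3829, 0.046]
eef_rot: [0.0, 0.635, 0.773, 0.001]
wrist_force: [-0.2, 0.8, -0.1]
opening: 0.601
```

arm_command:
  plan: [0,0,0,0,0,0,0,0,0,0,0,0,0,0,0,0,0,0,0,0]
  grip: 0

```text
time_s: 10.65
eef_pos: [0.5485, 0.3829, 0.0454]
eef_rot: [0.0, 0.635, 0.773, 0.0]
wrist_force: [-0.8, -1.2, 2.5]
opening: 0.127
```

Run:
```python
from h import *
go(.513,.003,.18,-90.6)
```

```text
shift [-365.7 -108.7 -134.7] yaw now 11.23 turn 1.777 j6 0.236 j1 0.432
```

arm_command:
  plan: [0,0,-40,0,0,0,-40,0,0,0,-40,0,-33.2,-9.9,-1,0,-33.2,-9.9,-1,0,-33.2,-9.9,-1,0,-33.2,-9.9,-1,0,-33.2,-9.9,-1,0,-33.2,-9.9,-1,0,-33.2,-9.9,-1,0,-33.2,-9.9,-1,0,-33.2,-9.9,-1,0,-33.2,-9.9,-1,0,-33.7,-9.7,-1,0,0,0,0,0.148,0,0,0,0.148,0,0,0,0.148,0,0,0,0.148,0,0,0,0.148,0,0,0,0.148]

```text
time_s: 12.65
eef_pos: [0.5127, 0.0029, 0.1758]
eef_rot: [-0.0, 0.906, 0.423, -0.0]
wrist_force: [0.5, 0.4, -1.0]
opening: 0.132
```

arm_command:
  plan: [0,0,0,0.148,0,0,0,0.148,0,0,0,0.148,0,0,0,0.148,0,0,0,0.148,0,0,0,0.148,0,0,0,0,0,0,0,0]

```text
time_s: 13.45
eef_pos: [0.5128, 0.003, 0.1759]
eef_rot: [-0.0, 1.0, -0.003, -0.0]
wrist_force: [-0.2, -0.4, -0.7]
opening: 0.128
```

Run:
```python
from h import *
o=ctrl.get_obs();print(o['eef_pos'],o['opening'])
go(.513,.003,.10,-90.6)
c=snap('wrist','w4')
im=c['color']
hsv=cv2.cvtColor(im,cv2.COLOR_RGB2HSV);H,S,V=[hsv[...,i].astype(int) for i in range(3)]
pu,pv=proj(c,(.513,.003,.05)); print(pu,pv)
n=((H>12)&(H<28)&(S>90)).astype(np.uint8); k=np.zeros_like(n); a,b=int(pv),int(pu); k[a-70:a+70,b-70:b+70]=n[a-70:a+70,b-70:b+70]
v,u=np.where(k); P=np.array([onz(c,x,y,.05)[:2] for x,y in zip(u,v)])
if len(P)>50: print('nut',len(P),cv2.minEnclosingCircle((P*1000).astype(np.float32)))
```

```text
[0.51279649 0.00295147 0.1759213 ] 0.12794239956456913
shift [ 0.2 -0.  75.9] yaw now -90.3 turn 0.005 j6 1.35 j1 -0.226
319.8549637981704 223.43543379419918
nut 2038 ((515.2777709960938, 2.0348057746887207), 27.598594665527344)
```

View pics/w4.png

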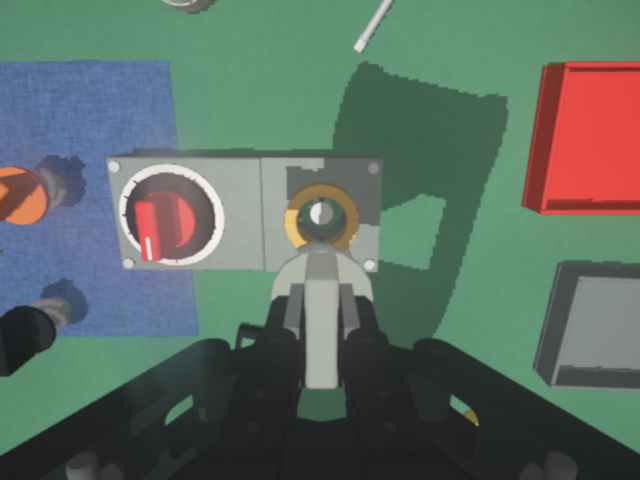

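arm_command:
  plan: [0.9,0,25,0,0,0,25,0,0,0,20,0,0,0,10,0,0,0,6,0,0,0,4,0,0,0,0,0,0,0,0,0]

```text
time_s: 14.3
eef_pos: [0.5145, 0.0028, 0.0869]
eef_rot: [0.0, 1.0, -0.004, 0.001]
wrist_force: [-0.6, 0.5, -0.6]
opening: 0.127
```

arm_command:
  plan: [0,0,3,0,0,0,3,0,0,0,1.5,0,0,0,0,0,0,0,0,0]

```text
time_s: 14.8
eef_pos: [0.5138, 0.0029, 0.0785]
eef_rot: [-0.0, 1.0, -0.005, -0.0]
wrist_force: [-1.1, 0.4, -0.5]
opening: 0.127
```

arm_command:
  plan: [0,0,2,0,0,0,1,0,0,0,1,0,0,0,0.7,0,0,0,0,0,0,0,0,0]

```text
time_s: 15.4
eef_pos: [0.5138, 0.0029, 0.0739]
eef_rot: [0.0, 1.0, -0.005, -0.0]
wrist_force: [0.5, -0.3, -1.0]
opening: 0.133
```

arm_command:
  plan: [0,0,0.7,0,0,0,0.7,0,0,0,0,0,0,0,0,0]

```text
time_s: 15.8
eef_pos: [0.5141, 0.0029, 0.0735]
eef_rot: [0.0, 1.0, -0.005, 0.0]
wrist_force: [-3.4, 0.7, 7.9]
opening: 0.129
```

arm_command:
  plan: [0,0,0,0.1,0,0,0,0.1,0,0,0,0.05,0,0,0,0,0,0,0,0]

```text
time_s: 16.3
eef_pos: [0.5147, 0.003, 0.0748]
eef_rot: [-0.0, 0.992, -0.129, 0.001]
wrist_force: [-6.1, 2.3, 18.9]
opening: 0.129
```

arm_command:
  plan: [0,0,-0.5,-0.125,0,0,-0.5,-0.125,0,0,1,-0.14,0,0,1,-0.14,0,0,1,-0.14,0,0,1,-0.14,0,0,0,0,0,0,0,0]

```text
time_s: 17.1
eef_pos: [0.5138, 0.0029, 0.0695]
eef_rot: [-0.0, 0.963, 0.27, -0.0]
wrist_force: [0.0, -0.7, -0.6]
opening: 0.123
```

arm_command:
  plan: [0,0,1,-0.133,0,0,1,-0.133,0,0,1,-0.133,0,0,1,-0.133,0,0,1,-0.133,0,0,1,-0.133,0,0,1,-0.133,0,0,0,0]

```text
time_s: 17.9
eef_pos: [0.5148, 0.0027, 0.0632]
eef_rot: [0.001, 0.738, 0.674, 0.001]
wrist_force: [1.3, -0.5, 1.5]
opening: 0.128
```

arm_command:
  plan: [0,0,1,0,0,0,1,0,0,0,1,0,0,0,1,0,0,0,0.7,0,0,0,0,0,0,0,0,0]

```text
time_s: 18.6
eef_pos: [0.5149, 0.0027, 0.0593]
eef_rot: [0.001, 0.739, 0.673, 0.001]
wrist_force: [-1.8, 0.5, 13.2]
opening: 0.125
```

arm_command:
  plan: [0,0,0.8,0,0,0,0,0,0,0,0,0]

```text
time_s: 18.9
eef_pos: [0.5149, 0.0027, 0.0593]
eef_rot: [0.001, 0.739, 0.673, 0.0]
wrist_force: [-4.2, 0.1, 19.9]
opening: 0.128
```

arm_command:
  plan: [0,0,-2.5,0,0,0,-3,0,0,0,0,0,0,0,-1.1,0.14,0,0,-1.1,0.14,0,0,-1.1,0.14,0,0,0,0]

```text
time_s: 19.6
eef_pos: [0.5137, 0.0029, 0.0656]
eef_rot: [-0.0, 0.863, 0.505, -0.0]
wrist_force: [0.3, -0.1, -0.1]
opening: 0.125
```

arm_command:
  plan: [0,0,-1.1,0.146,0,0,-1.1,0.146,0,0,-1.1,0.146,0,0,-1.1,0.146,0,0,-1.1,0.146,0,0,-1.1,0.146,0,0,-1.1,0.146,0,0,0,0]

```text
time_s: 20.4
eef_pos: [0.5138, 0.003, 0.0734]
eef_rot: [-0.0, 1.0, 0.021, -0.0]
wrist_force: [0.8, 0.5, 0.9]
opening: 0.123
```

arm_command:
  plan: [0,0,-1.1,0.146,0,0,-1.1,0.146,0,0,-1.1,0.146,0,0,-1.2,0.146,0,0,-1.2,0.146,0,0,-1.2,0.146,0,0,-3,0,0,0,-5,0,0,0,-10,0,0,0,-30,0,0,0,-40,0,0,0,-20,0,0,0,0,0]

```text
time_s: 21.7
eef_pos: [0.5164, 0.0024, 0.1928]
eef_rot: [-0.001, 0.914, -0.405, 0.004]
wrist_force: [-0.3, 0.2, -2.6]
opening: 0.127
```

```bash
cat > trays.py <<'E'
from h import *
c=snap('top'); hsv=cv2.cvtColor(c['color'],cv2.COLOR_RGB2HSV); H,S,V=[hsv[...,i].astype(int) for i in range(3)]
def big(m,box,z):
    x0,y0,x1,y1=box; k=np.zeros(m.shape,np.uint8); k[y0:y1,x0:x1]=m[y0:y1,x0:x1]
    n,l,s,_=cv2.connectedComponentsWithStats(cv2.morphologyEx(k,cv2.MORPH_CLOSE,np.ones((5,5)))); v,u=np.where(l==1+np.argmax(s[1:,4]))
    P=np.array([onz(c,a,b,z)[:2] for a,b in zip(u,v)])*1000; r=cv2.minAreaRect(P.astype(np.float32)); return np.round(r[0],1),np.round(r[1],1),round(r[2],1)
print('red',big(((H<5)|(H>175))&(S>150)&(V>60),(310,170,440,262),.03))
print('grey',big((S<40)&(V>40)&(V<190),(310,255,455,345),.03))
E
python3 - <<'E'
import trays
from h import *
o=ctrl.get_obs();print(o['time_s'],o['eef_pos'],o['wrist_force'],o['opening'])
go(.566,-.200,.15,-90)
E
```

```text
red (array([ 566. , -263.7]), array([110.4, 189.2]), 0.5)
grey (array([ 400.9, -299.1]), array([189.9, 108.5]), 87.0)
21.75 [0.51500353 0.00265083 0.19038327] [-0.3788968  -0.1482809  -1.50260419] 0.1284598068709197
shift [184.2  98.5  40.8] yaw now -137.77 turn -0.834 j6 2.179 j1 -0.226
```

arm_command:
  plan: [30.7,16.4,0,0,30.7,16.4,0,0,30.7,16.4,0,0,30.7,16.4,0,0,30.7,16.4,0,0,30.7,16.5,0,0,0,0,14,-0.139,0,0,14,-0.139,0,0,14,-0.139,0,0,14,-0.139,0,0,14,-0.139,0,0,14,-0.139,0,0,25,0,0,0,17,0,0,0,8,0,0,0,4,0,0,0,0,0,0,0,0,0]

```text
time_s: 23.55
eef_pos: [0.5643, -0.1999, 0.0505]
eef_rot: [0.0, 1.0, -0.001, 0.0]
wrist_force: [-0.7, -0.9, -1.5]
opening: 0.127
```

arm_command:
  plan: [0,0,1,0,0,0,0.7,0,0,0,0,0,0,0,0,0]

```text
time_s: 23.95
eef_pos: [0.5645, -0.2, 0.0493]
eef_rot: [0.0, 1.0, -0.001, 0.0]
wrist_force: [-1.6, -0.2, 5.5]
opening: 0.126
```

arm_command:
  plan: [0,0,0,0,0,0,0,0,0,0,0,0,0,0,-20,0,0,0,-40,0,0,0,-45,0,0,0,-45,0,0,0,-30,0,0,0,0,0]
  grip: 0.35

```text
time_s: 24.85
eef_pos: [0.5669, -0.2013, 0.2347]
eef_rot: [0.003, 1.0, -0.001, 0.004]
wrist_force: [-0.5, 0.3, 0.4]
opening: 0.348
```

Run:
```python
from h import *
# blue from w2 not stored live; recompute from top view
go(.4458,.3589,.25,-90)
c=snap('top'); hsv=cv2.cvtColor(c['color'],cv2.COLOR_RGB2HSV); print((hsv[205:245,345:425,1]<60).sum(), np.argwhere(hsv[205:245,345:425,1]<60).mean(0))
```

```text
shift [-122.1 -559.9  -19.3] yaw now -90.12 turn -0.002 j6 1.035 j1 -0.538
467 [14.19486081 21.93576017]
```

arm_command:
  plan: [-8.7,-40,-1,0,-8.7,-40,-1,0,-8.7,-40,-1,0,-8.7,-40,-1,0,-8.7,-40,-1,0,-8.7,-40,-1,0,-8.7,-40,-1,0,-8.7,-40,-1,0,-8.7,-40,-1,0,-8.7,-40,-1,0,-8.7,-40,-1,0,-8.7,-40,-1,0,-8.7,-40,-1,0,-8.7,-40,-1,0,0,0,0,0,0,0,0,0]
  grip: 0.6

```text
time_s: 26.5
eef_pos: [0.4423, 0.3607, 0.2405]
eef_rot: [0.001, 1.0, 0.0, -0.002]
wrist_force: [0.4, -0.1, -0.5]
opening: 0.603
```

```bash
cat > crop.py <<'E'
import sys
from h import *
tag=sys.argv[1]; p=[float(a) for a in sys.argv[2:5]]
c=snap('wrist',tag); u,v=proj(c,p).astype(int); x0,y0=u-60,v-50; print('crop origin',x0,y0); print(ctrl.get_obs()['eef_pos'])
im=cv2.imread(f'pics/{tag}.png'); cv2.imwrite(f'pics/c{tag}.png',cv2.resize(im[y0:y0+100,x0:x0+120],None,fx=6,fy=6,interpolation=cv2.INTER_CUBIC))
E
python3 crop.py w5 .4458 .3589 .06
```

```text
crop origin 261 152
[0.44279938 0.35994454 0.24080887]
```

View pics/cw5.png

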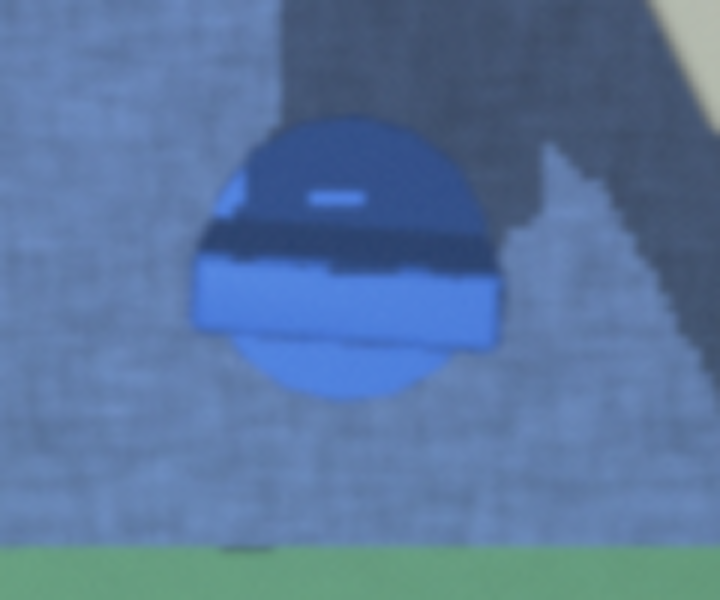

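Run:
```python
from h import *
c=snap('wrist'); f=lambda x,y:(261+x/6,152+y/6)
m=blade(c,[f(*p) for p in((193,255),(500,275),(497,350),(193,330))])
k=onz(c,*f(350,258),.041); print(k)
m=(m+k[:2])/2-[.0016,0]; print(m); go(*m,.0455,0)
```

```text
blade centre [0.4488 0.3608] axis deg -93.9 sides [0.0106 0.0425 0.0106 0.0425]
[0.449245   0.36031509 0.041     ]
[0.44742735 0.36055732]
shift [  4.6  -1.3 195.7] yaw now -90.15 turn -1.573 j6 2.047 j1 0.474
```

arm_command:
  plan: [4.6,-1.3,15,0,0,0,14,-0.137,0,0,14,-0.137,0,0,14,-0.137,0,0,14,-0.137,0,0,14,-0.137,0,0,14,-0.137,0,0,14,-0.137,0,0,14,-0.137,0,0,14,-0.137,0,0,14,-0.137,0,0,13,-0.135,0,0,15,0,0,0,9,0,0,0,3,0,0,0,0,0,0,0,0,0]

```text
time_s: 28.3
eef_pos: [0.4487, 0.3619, 0.0482]
eef_rot: [0.0, 0.731, 0.682, 0.0]
wrist_force: [-0.2, 0.1, -0.1]
opening: 0.604
```

Run:
```python
from h import *
go(.4474,.3606,.0455,-3.9)
```

```text
shift [-1.4 -1.2  2.7] yaw now -3.95 turn -0.001 j6 0.542 j1 0.473
```

arm_command:
  plan: [0,0,0,0,0,0,0,0,0,0,0,0,0,0,0,0]
  grip: 0

```text
time_s: 28.7
eef_pos: [0.4488, 0.3621, 0.0484]
eef_rot: [0.0, 0.731, 0.683, 0.001]
wrist_force: [-0.7, 0.8, 4.4]
opening: 0.126
```

Run:
```python
from h import *
go(.5137,.0027,.18,-90.6)
```

```text
shift [-354.    89.4 -131.8] yaw now -3.9 turn 1.513 j6 0.541 j1 0.473
```

arm_command:
  plan: [0,0,0,0,0,0,0,0,-1.4,0,1.4,0,0,0,1.4,0,0,0,0,0]
  grip: 0.4

```text
time_s: 29.2
eef_pos: [0.4478, 0.3601, 0.0444]
eef_rot: [-0.0, 0.731, 0.683, -0.0]
wrist_force: [-0.2, -0.5, 0.3]
opening: 0.399
```

arm_command:
  plan: [0,0,0,0,0,0,0,0,0,0,0,0,0,0,0,0]
  grip: 0

```text
time_s: 29.6
eef_pos: [0.4482, 0.3604, 0.0449]
eef_rot: [0.0, 0.731, 0.683, 0.0]
wrist_force: [-0.8, 0.2, -0.2]
opening: 0.126
```

Run:
```python
from h import *
go(.5137,.0027,.18,-90.6)
```

```text
shift [-352.4   89.7 -135.1] yaw now -3.9 turn 1.513 j6 0.539 j1 0.471
```

arm_command:
  plan: [0,0,-45,0,0,0,-45,0,0,0,-45,0,-32,8.2,0,0,-32,8.2,0,0,-32,8.2,0,0,-32,8.2,0,0,-32,8.2,0,0,-32,8.2,0,0,-32,8.1,0,0,-32,8.1,0,0,-32,8.1,0,0,-32,8.1,0,0,-32,8.1,0,0,0,0,0,0.1375,0,0,0,0.1375,0,0,0,0.1375,0,0,0,0.1375,0,0,0,0.1375,0,0,0,0.1375]

```text
time_s: 31.6
eef_pos: [0.5134, 0.0031, 0.1796]
eef_rot: [-0.0, 0.944, 0.33, -0.0]
wrist_force: [0.7, 0.1, -2.0]
opening: 0.125
```

arm_command:
  plan: [0,0,0,0.1375,0,0,0,0.1375,0,0,0,0.1375,0,0,0,0.1375,0,0,0,0.1375,0,0,30,0,0,0,25,0,0,0,15,0,0,0,5,0,0,0,0,0,0,0,0,0]

```text
time_s: 32.7
eef_pos: [0.5143, 0.0029, 0.1057]
eef_rot: [0.0, 1.0, -0.005, 0.001]
wrist_force: [0.0, -0.2, -0.8]
opening: 0.127
```

Run:
```python
from h import *
go(.5137,.0027,.0732,-90.6)
```

```text
shift [-0.7  0.2 32.5] yaw now -90.55 turn 0.001 j6 1.355 j1 -0.225
```

arm_command:
  plan: [0,0,8,0,0,0,8,0,0,0,6,0,0,0,4,0,0,0,2,0,0,0,1.5,0,0,0,1.5,0,0,0,1,0,0,0,0.8,0,0,0,0,0,0,0,0,0]

```text
time_s: 33.8
eef_pos: [0.5133, 0.0031, 0.0733]
eef_rot: [0.0, 1.0, -0.005, -0.001]
wrist_force: [-8.4, 0.9, 12.9]
opening: 0.126
```

arm_command:
  plan: [-0.3,0,-0.5,0,0,0,0,0.1,0,0,0,0.1,0,0,0,0.05,0,0,0,0,0,0,0,0]

```text
time_s: 34.4
eef_pos: [0.513, 0.0034, 0.0724]
eef_rot: [-0.0, 0.992, -0.129, -0.0]
wrist_force: [-2.5, 2.6, -0.8]
opening: 0.131
```

arm_command:
  plan: [0,0,1.1,0.137,0,0,1.1,0.137,0,0,1.1,0.137,0,0,1.1,0.137,0,0,1.1,0.137,0,0,1.1,0.137,0,0,1.1,0.137,0,0,1.1,0.137,0,0,1.1,0.137,0,0,0,0]

```text
time_s: 35.4
eef_pos: [0.5143, 0.0038, 0.063]
eef_rot: [-0.001, 0.734, -0.679, 0.0]
wrist_force: [-0.8, 6.2, -0.4]
opening: 0.125
```

arm_command:
  plan: [0,0,1,0,0,0,1,0,0,0,1,0,0,0,1,0,0,0,0.7,0,0,0,0,0,0,0,0,0]

```text
time_s: 36.1
eef_pos: [0.5143, 0.0037, 0.059]
eef_rot: [-0.001, 0.736, -0.677, 0.0]
wrist_force: [-2.3, 6.4, 6.3]
opening: 0.126
```

arm_command:
  plan: [0,0,1,0,0,0,0.5,0,0,0,0,0,0,0,0,0]

```text
time_s: 36.5
eef_pos: [0.5143, 0.0037, 0.0589]
eef_rot: [-0.001, 0.736, -0.677, 0.0]
wrist_force: [-8.6, 7.0, 19.4]
opening: 0.13
```

arm_command:
  plan: [0,0,-3,0,0,0,-3.2,0,0,0,0,0,0,0,-1.1,-0.14,0,0,-1.1,-0.14,0,0,-1.1,-0.14,0,0,0,0]

```text
time_s: 37.2
eef_pos: [0.5133, 0.0034, 0.0659]
eef_rot: [-0.0, 0.86, -0.51, -0.0]
wrist_force: [-0.2, 5.6, -1.5]
opening: 0.125
```

arm_command:
  plan: [0,0,-1.1,-0.147,0,0,-1.1,-0.147,0,0,-1.1,-0.147,0,0,-1.1,-0.147,0,0,-1.1,-0.147,0,0,-1.1,-0.147,0,0,-1.1,-0.147,0,0,0,0]

```text
time_s: 38.0
eef_pos: [0.5129, 0.0025, 0.0736]
eef_rot: [0.0, 1.0, -0.022, -0.001]
wrist_force: [-3.7, 0.6, 0.0]
opening: 0.133
```

arm_command:
  plan: [0,0,-1.1,-0.147,0,0,-1.1,-0.147,0,0,-1.1,-0.147,0,0,-1.2,-0.147,0,0,-1.2,-0.147,0,0,-1.2,-0.147,0,0,-3,0,0,0,-5,0,0,0,-10,0,0,0,-30,0,0,0,-30,0,0,0,0,0]

```text
time_s: 39.2
eef_pos: [0.5172, 0.0024, 0.1642]
eef_rot: [0.003, 0.914, 0.406, 0.004]
wrist_force: [0.6, 0.0, -0.7]
opening: 0.129
```

Run:
```python
import trays
from h import *
o=ctrl.get_obs();print(o['time_s'],o['eef_pos'],o['wrist_force'],o['opening'])
go(.404,-.239,.10,-93)
```

```text
red (array([ 566. , -263.7]), array([110.4, 189.2]), 0.5)
grey (array([ 400.9, -299.1]), array([190. , 108.6]), 87.0)
39.25 [0.51576178 0.00262796 0.16185262] [ 0.60182875 -0.62047483 -2.23699298] 0.12742306019690172
shift [-254.4   78.8   61.5] yaw now -42.11 turn 0.888 j6 0.51 j1 -0.225
```

arm_command:
  plan: [-31.8,9.8,0,0,-31.8,9.8,0,0,-31.8,9.8,0,0,-31.8,9.8,0,0,-31.8,9.9,0,0,-31.8,9.9,0,0,-31.8,9.9,0,0,-31.8,9.9,0,0,0,0,11,0.148,0,0,11,0.148,0,0,11,0.148,0,0,11,0.148,0,0,11,0.148,0,0,11,0.148,0,0,20,0,0,0,12,0,0,0,6,0,0,0,3,0,0,0,0,0,0,0,0,0]

```text
time_s: 41.25
eef_pos: [0.4023, -0.2391, 0.0521]
eef_rot: [0.0, 1.0, -0.025, 0.0]
wrist_force: [-0.5, 0.9, -1.4]
opening: 0.128
```

arm_command:
  plan: [0,0,1.5,0,0,0,1.5,0,0,0,0.5,0,0,0,0,0,0,0,0,0]

```text
time_s: 41.75
eef_pos: [0.4023, -0.2392, 0.0489]
eef_rot: [0.0, 1.0, -0.025, 0.0]
wrist_force: [-1.4, 1.6, 5.4]
opening: 0.129
```

arm_command:
  plan: [0,0,0,0,0,0,0,0,0,0,0,0,0,0,-20,0,0,0,-40,0,0,0,-45,0,0,0,-45,0,0,0,-30,0,0,0,0,0]
  grip: 0.35

```text
time_s: 42.65
eef_pos: [0.4041, -0.2408, 0.2332]
eef_rot: [0.003, 1.0, -0.025, 0.003]
wrist_force: [1.2, -0.8, 0.2]
opening: 0.348
```

Run:
```python
from h import *
go(.527,.2235,.25,-90)
```

```text
shift [  99.9 -469.7  -19.1] yaw now -92.84 turn -0.05 j6 0.83 j1 -0.791
```

arm_command:
  plan: [8.3,-39.1,-1,0,8.3,-39.1,-1,0,8.3,-39.1,-1,0,8.3,-39.1,-1,0,8.3,-39.1,-1,0,8.3,-39.1,-1,0,8.3,-39.1,-1,0,8.3,-39.1,-1,0,8.3,-39.1,-1,0,8.3,-39.1,-1,0,8.3,-39.1,-1,0,8.3,-39.1,-1,-0.05,0,0,0,0,0,0,0,0]
  grip: 0.6

```text
time_s: 44.05
eef_pos: [0.5239, 0.2254, 0.2384]
eef_rot: [0.0, 1.0, 0.001, -0.001]
wrist_force: [-0.4, -0.0, -0.8]
opening: 0.599
```

```bash
python3 crop.py w6 .527 .2235 .06
```

```text
crop origin 262 153
[0.52394324 0.22455484 0.23871878]
```

View pics/cw6.png

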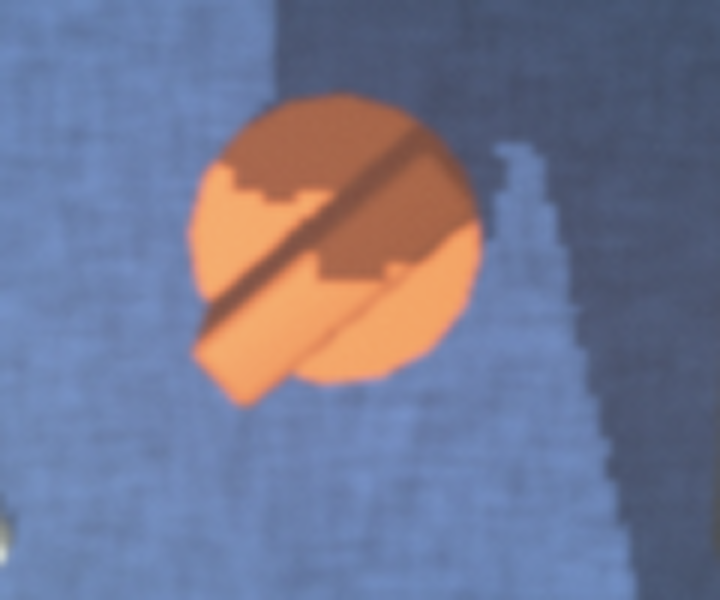

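Run:
```python
from h import *
c=snap('wrist'); f=lambda x,y:(262+x/6,153+y/6)
m=blade(c,[f(*p) for p in((195,352),(430,152),(478,212),(247,405))])
k=onz(c,*f(336,239),.041); print(k)
m=(m+k[:2])/2-[.0016,0]; print(m); go(*m,.0455,-50)
```

```text
blade centre [0.5326 0.2261] axis deg -49.4 sides [0.0104 0.0426 0.0105 0.0419]
[0.53284542 0.22631507 0.041     ]
[0.5311132  0.22620425]
shift [  7.3  -2.3 193.5] yaw now -90.03 turn -0.699 j6 1.767 j1 0.196
```

arm_command:
  plan: [7.3,-2.3,15,0,0,0,20,0.144,0,0,20,0.144,0,0,20,0.144,0,0,20,0.144,0,0,20,0.144,0,0,20,0.142,0,0,25,0,0,0,15,0,0,0,10,0,0,0,5,0,0,0,0,0,0,0,0,0]

```text
time_s: 45.45
eef_pos: [0.5327, 0.2273, 0.0509]
eef_rot: [-0.0, 0.909, -0.418, 0.001]
wrist_force: [-0.5, 0.1, 0.4]
opening: 0.596
```

Run:
```python
from h import *
go(.5311,.2262,.0450,-139.4)
```

```text
shift [-0.2  2.   5.9] yaw now -139.37 turn 0.001 j6 2.631 j1 0.198
```

arm_command:
  plan: [0,1.8,3,0,0,0,2.5,0,0,0,0,0]

```text
time_s: 45.75
eef_pos: [0.5304, 0.226, 0.0445]
eef_rot: [0.0, 0.909, -0.418, -0.0]
wrist_force: [-0.2, 0.3, -0.5]
opening: 0.597
```

arm_command:
  plan: [0,0,0,0,0,0,0,0,0,0,0,0,0,0,0,0]
  grip: 0

```text
time_s: 46.15
eef_pos: [0.5304, 0.226, 0.0445]
eef_rot: [0.0, 0.909, -0.418, -0.0]
wrist_force: [-0.4, 0.3, -1.3]
opening: 0.126
```

Run:
```python
from h import *
print(ctrl.get_obs()['eef_pos']);go(.5135,.0028,.18,-90.6)
```

```text
[0.5304475  0.22599059 0.04445709]
shift [ 158.3  158.2 -135.5] yaw now -139.37 turn -0.851 j6 2.63 j1 0.197
```

arm_command:
  plan: [0,0,-45,0,0,0,-45,0,0,0,-45,0,26.4,26.4,0,0,26.4,26.4,0,0,26.4,26.4,0,0,26.4,26.4,0,0,26.4,26.3,0,0,26.3,26.3,0,0,0,0,0,-0.142,0,0,0,-0.142,0,0,0,-0.142,0,0,0,-0.142,0,0,0,-0.142,0,0,0,-0.141,0,0,25,0,0,0,25,0,0,0,18,0,0,0,7,0,0,0,0,0]

```text
time_s: 48.15
eef_pos: [0.5127, 0.0031, 0.1036]
eef_rot: [-0.0, 1.0, -0.005, -0.001]
wrist_force: [-0.3, -0.4, -1.9]
opening: 0.127
```

Run:
```python
from h import *
print(ctrl.get_obs()['eef_pos']);go(.5137,.0028,.0728,-90.6)
```

```text
[0.51269319 0.00306026 0.10358188]
shift [ 1.1  0.3 30.8] yaw now -90.62 turn -0.0 j6 1.356 j1 -0.226
```

arm_command:
  plan: [0.6,0.2,8,0,0,0,8,0,0,0,6,0,0,0,4,0,0,0,2,0,0,0,1.5,0,0,0,1,0,0,0,0.8,0,0,0,0,0,0,0,0,0]

```text
time_s: 49.15
eef_pos: [0.5143, 0.0027, 0.0734]
eef_rot: [0.0, 1.0, -0.005, 0.0]
wrist_force: [0.3, -1.1, -1.2]
opening: 0.127
```

arm_command:
  plan: [-0.4,0,0.6,0,0,0,0.6,0,0,0,0.6,0,0,0,0,0,0,0,0,0]

```text
time_s: 49.65
eef_pos: [0.5143, 0.0026, 0.0726]
eef_rot: [0.0, 1.0, -0.005, 0.0]
wrist_force: [-1.5, 0.9, 8.9]
opening: 0.13
```

arm_command:
  plan: [0,0,0,0.1,0,0,0,0.1,0,0,0,0.05,0,0,0,0,0,0,0,0]

```text
time_s: 50.15
eef_pos: [0.5151, 0.0026, 0.0739]
eef_rot: [0.0, 0.992, -0.13, 0.001]
wrist_force: [-4.4, 1.3, 18.3]
opening: 0.128
```

arm_command:
  plan: [0,0,-0.5,-0.125,0,0,-0.5,-0.125,0,0,1,-0.14,0,0,1,-0.14,0,0,1,-0.14,0,0,1,-0.14,0,0,0,0,0,0,0,0]

```text
time_s: 50.95
eef_pos: [0.5141, 0.0027, 0.0686]
eef_rot: [0.0, 0.963, 0.269, 0.0]
wrist_force: [0.9, 1.2, -0.2]
opening: 0.129
```

arm_command:
  plan: [0,0,1,-0.133,0,0,1,-0.133,0,0,1,-0.133,0,0,1,-0.133,0,0,1,-0.133,0,0,1,-0.133,0,0,1,-0.133,0,0,0,0]

```text
time_s: 51.75
eef_pos: [0.5134, 0.0027, 0.0612]
eef_rot: [-0.0, 0.739, 0.674, -0.0]
wrist_force: [0.5, -0.5, -1.1]
opening: 0.128
```

arm_command:
  plan: [0,0,1,0,0,0,1,0,0,0,1,0,0,0,1,0,0,0,1,0,0,0,0.5,0,0,0,0,0,0,0,0,0]

```text
time_s: 52.55
eef_pos: [0.5138, 0.0027, 0.0583]
eef_rot: [-0.0, 0.739, 0.674, -0.0]
wrist_force: [-9.6, 0.4, 22.8]
opening: 0.132
```

arm_command:
  plan: [0,0,-3,0,0,0,-3.2,0,0,0,0,0,0,0,-1.1,0.14,0,0,-1.1,0.14,0,0,-1.1,0.14,0,0,0,0]

```text
time_s: 53.25
eef_pos: [0.5137, 0.0027, 0.0652]
eef_rot: [-0.0, 0.863, 0.505, -0.0]
wrist_force: [-1.0, -0.3, -1.5]
opening: 0.126
```

arm_command:
  plan: [0,0,-1.1,0.146,0,0,-1.1,0.146,0,0,-1.1,0.146,0,0,-1.1,0.146,0,0,-1.1,0.146,0,0,-1.1,0.146,0,0,-1.1,0.146,0,0,0,0]

```text
time_s: 54.05
eef_pos: [0.5138, 0.0027, 0.073]
eef_rot: [-0.0, 1.0, 0.02, -0.0]
wrist_force: [0.3, 0.3, -1.7]
opening: 0.132
```

arm_command:
  plan: [0,0,-1.1,0.146,0,0,-1.1,0.146,0,0,-1.1,0.146,0,0,-1.2,0.146,0,0,-1.2,0.146,0,0,-1.2,0.146,0,0,-3,0,0,0,-5,0,0,0,-10,0,0,0,-30,0,0,0,-40,0,0,0,-20,0,0,0,0,0]

```text
time_s: 55.35
eef_pos: [0.5164, 0.0022, 0.1926]
eef_rot: [-0.001, 0.914, -0.405, 0.004]
wrist_force: [0.4, 0.6, -0.8]
opening: 0.13
```

Run:
```python
import trays
from h import *
o=ctrl.get_obs();print(o['time_s'],o['eef_pos'],o['wrist_force'],o['opening'])
go(.566,-.263,.15,-90)
c=snap('top','t1')
```

```text
red (array([ 566. , -263.7]), array([110.4, 189.2]), 0.5)
grey (array([ 400.9, -299.1]), array([190. , 108.6]), 87.0)
55.4 [0.51501369 0.00242849 0.19011599] [-0.28635185  0.51782177 -1.85181784] 0.127691854181013
shift [230.9 140.4  40.6] yaw now -137.85 turn -0.835 j6 2.18 j1 -0.226
```

View pics/t1.png

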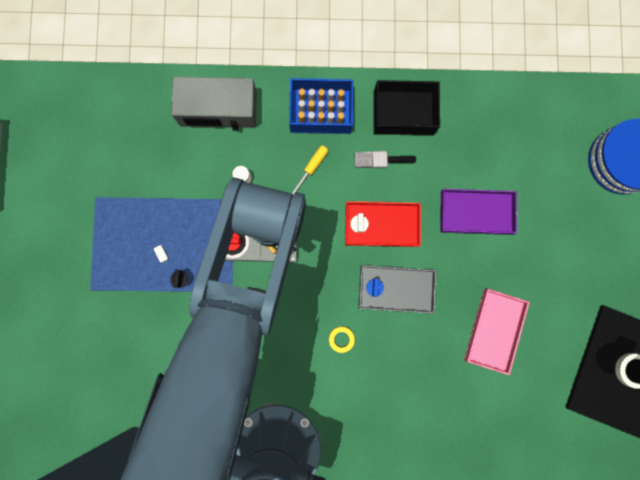

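The top view shows the white screw upright in the red tray (359,223) and the blue one upright in the grey tray (375,287). Both trays are where they were. Orange goes next in the red tray.

arm_command:
  plan: [28.9,18,0,0,28.9,18,0,0,28.9,18,0,0,28.9,18,0,0,28.9,18,0,0,28.9,18,0,0,28.9,18,0,0,28.9,18,0,0,0,0,14,-0.139,0,0,14,-0.139,0,0,14,-0.139,0,0,14,-0.139,0,0,14,-0.139,0,0,14,-0.139,0,0,25,0,0,0,17,0,0,0,8,0,0,0,4,0,0,0,0,0,0,0,0,0]

```text
time_s: 57.45
eef_pos: [0.5621, -0.2659, 0.0509]
eef_rot: [0.0, 1.0, -0.002, 0.001]
wrist_force: [-0.4, 0.3, -1.3]
opening: 0.134
```

arm_command:
  plan: [0,0,1.5,0,0,0,1,0,0,0,0,0,0,0,0,0]

```text
time_s: 57.85
eef_pos: [0.562, -0.2658, 0.0484]
eef_rot: [0.0, 1.0, -0.002, 0.001]
wrist_force: [-0.4, 0.4, 3.1]
opening: 0.13
```

arm_command:
  plan: [0,0,0,0,0,0,0,0,0,0,0,0,0,0,-20,0,0,0,-40,0,0,0,-45,0,0,0,-45,0,0,0,-30,0,0,0,0,0]
  grip: 0.35

```text
time_s: 58.75
eef_pos: [0.564, -0.2672, 0.2339]
eef_rot: [0.003, 1.0, -0.002, 0.004]
wrist_force: [0.4, 0.2, 0.4]
opening: 0.356
```

arm_command:
  plan: [-11.2,-39,0,0,-11.2,-39,0,0,-11.2,-39,0,0,-11.2,-39,0,0,-11.2,-39,0,0,-11.2,-39,0,0,-11.2,-39,0,0,-11.2,-39,0,0,-11.2,-39,0,0,-11.2,-39,0,0,-11.2,-39,0,0,-11.2,-39,0,0,-11.2,-39,0,0,0,0,0,0,0,0,0,0]
  grip: 0.6

```text
time_s: 60.25
eef_pos: [0.417, 0.2424, 0.2268]
eef_rot: [0.0, 1.0, -0.001, -0.001]
wrist_force: [-0.2, 0.4, 0.1]
opening: 0.6
```

```bash
python3 crop.py w7 .4194 .2413 .06
python3 - <<'E'
import cv2,numpy as np
im=cv2.imread('pics/cw7.png'); g=(np.clip(im/255.,0,1)**.5*255).astype(np.uint8); cv2.imwrite('pics/cw7b.png',g)
E
```

```text
crop origin 261 157
[0.41748528 0.24166685 0.22687391]
```

View pics/cw7b.png

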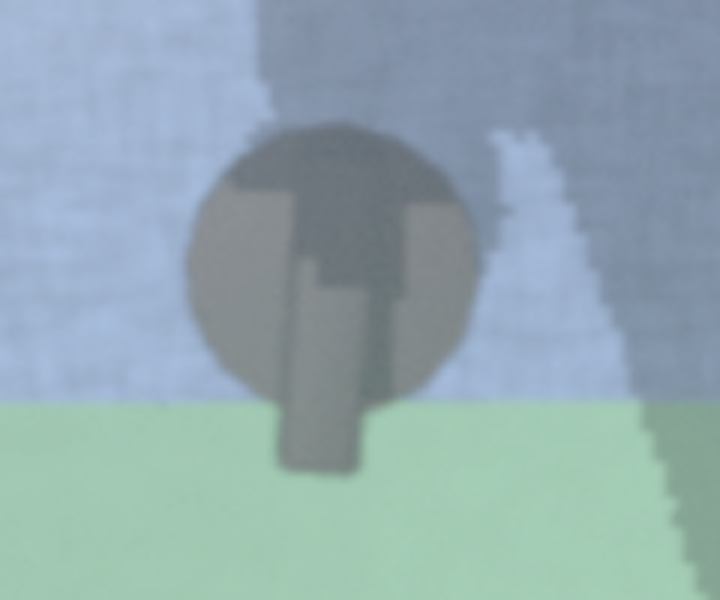

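Run:
```python
from h import *
c=snap('wrist'); f=lambda x,y:(261+x/6,157+y/6)
m=blade(c,[f(*p) for p in((278,468),(296,188),(375,192),(358,472))])
k=onz(c,*f(335,269),.041); print(k)
m=k[:2]-[.0016,0]; print(m); go(*m,.0445,-90)
```

```text
blade centre [0.4186 0.2452] axis deg -3.9 sides [0.0109 0.0385 0.0104 0.0385]
[0.4208977 0.2443749 0.041    ]
[0.4192977 0.2443749]
shift [  1.6  -3.3 182.5] yaw now -90.24 turn -0.004 j6 1.852 j1 0.277
```

arm_command:
  plan: [1.8,-3.2,20,0,0,0,35,0.032,0,0,40,0.032,0,0,40,0,0,0,25,0,0,0,15,0,0,0,4,0,0,0,0,0,0,0,0,0]

```text
time_s: 61.25
eef_pos: [0.4208, 0.2449, 0.0495]
eef_rot: [-0.0, 0.999, -0.034, 0.001]
wrist_force: [-0.4, 0.0, 0.4]
opening: 0.597
```

Run:
```python
from h import *
go(.4194,.2447,.0447,-93.9)
```

```text
shift [-1.3  0.3  4.8] yaw now -93.94 turn -0.001 j6 1.922 j1 0.283
```

arm_command:
  plan: [-1,0.3,2.5,0,0,0,2,0,0,0,0,0,0,0,0,0]

```text
time_s: 61.65
eef_pos: [0.4186, 0.2451, 0.0443]
eef_rot: [-0.0, 0.999, -0.034, 0.0]
wrist_force: [-0.2, 0.2, -0.8]
opening: 0.597
```

Run:
```python
from h import *
go(.4194,.2447,.0447,-93.9)
```

```text
shift [ 0.8  0.4 -0.4] yaw now -93.87 turn 0.001 j6 1.923 j1 0.284
```

arm_command:
  plan: [0,0,0,0,0,0,0,0,0,0,0,0,0,0,0,0]
  grip: 0

```text
time_s: 62.05
eef_pos: [0.4186, 0.245, 0.0441]
eef_rot: [-0.0, 0.999, -0.034, -0.0]
wrist_force: [-0.2, -0.0, -0.8]
opening: 0.127
```

Run:
```python
from h import *
print(ctrl.get_obs()['eef_pos']);go(.5137,.0028,.18,-90.6)
```

```text
[0.41856859 0.24502595 0.04406677]
shift [ 111.3  235.2 -135.9] yaw now -93.88 turn -0.057 j6 1.923 j1 0.284
```

arm_command:
  plan: [0,0,-45,0,0,0,-45,0,0,0,-45,0,15.8,33.6,0,0,15.8,33.6,0,0,15.8,33.6,0,0,15.8,33.6,0,0,15.8,33.6,0,0,15.8,33.6,0,0,15.8,33.6,0,0,0,0,0,-0.057,0,0,0,0,0,0,25,0,0,0,25,0,0,0,18,0,0,0,7,0,0,0,0,0,0,0,0,0]

```text
time_s: 63.85
eef_pos: [0.5135, 0.0031, 0.1049]
eef_rot: [0.0, 1.0, -0.005, 0.0]
wrist_force: [0.1, 0.2, -0.5]
opening: 0.127
```

Run:
```python
from h import *
print(ctrl.get_obs()['eef_pos']);go(.5133,.0028,.0723,-90.6)
```

```text
[0.51350361 0.00312263 0.10486022]
shift [-0.2  0.3 32.6] yaw now -90.6 turn -0.0 j6 1.356 j1 -0.225
```

arm_command:
  plan: [0,0.2,8,0,0,0,8,0,0,0,6,0,0,0,4,0,0,0,3,0,0,0,1.5,0,0,0,1,0,0,0,1,0,0,0,0.8,0,0,0,0,0,0,0,0,0]

```text
time_s: 64.95
eef_pos: [0.5134, 0.0026, 0.0722]
eef_rot: [0.0, 1.0, -0.005, 0.0]
wrist_force: [-4.5, 1.6, 9.2]
opening: 0.127
```

arm_command:
  plan: [0,0,0,0.1,0,0,0,0.1,0,0,0,0.05,0,0,0,0,0,0,0,0]

```text
time_s: 65.45
eef_pos: [0.5132, 0.0026, 0.0709]
eef_rot: [0.0, 0.992, -0.129, 0.0]
wrist_force: [0.1, 0.2, -1.5]
opening: 0.13
```

arm_command:
  plan: [0,0,1.05,0.137,0,0,1.05,0.137,0,0,1.05,0.137,0,0,1.05,0.137,0,0,1.05,0.137,0,0,1.05,0.137,0,0,1.05,0.137,0,0,1.05,0.137,0,0,1.05,0.137,0,0,0,0]

```text
time_s: 66.45
eef_pos: [0.513, 0.0028, 0.0613]
eef_rot: [-0.0, 0.734, -0.679, -0.0]
wrist_force: [-0.8, 0.6, -2.1]
opening: 0.129
```

arm_command:
  plan: [0,0,1,0,0,0,1,0,0,0,1,0,0,0,1,0,0,0,1,0,0,0,0.5,0,0,0,0,0,0,0,0,0]

```text
time_s: 67.25
eef_pos: [0.5133, 0.0027, 0.058]
eef_rot: [0.0, 0.734, -0.679, 0.0]
wrist_force: [-8.8, 2.0, 19.6]
opening: 0.125
```

Seated at 0.0580, where I expected 0.0579. Screwing it out.

arm_command:
  plan: [0,0,-3,0,0,0,-3.2,0,0,0,0,0,0,0,-1.1,-0.14,0,0,-1.1,-0.14,0,0,-1.1,-0.14,0,0,0,0]

```text
time_s: 67.95
eef_pos: [0.513, 0.0026, 0.0651]
eef_rot: [0.0, 0.86, -0.511, -0.0]
wrist_force: [0.7, 1.5, -1.2]
opening: 0.129
```

arm_command:
  plan: [0,0,-1.1,-0.147,0,0,-1.1,-0.147,0,0,-1.1,-0.147,0,0,-1.1,-0.147,0,0,-1.1,-0.147,0,0,-1.1,-0.147,0,0,-1.1,-0.147,0,0,0,0]

```text
time_s: 68.75
eef_pos: [0.513, 0.0025, 0.0729]
eef_rot: [0.0, 1.0, -0.023, -0.0]
wrist_force: [1.1, -0.5, -2.1]
opening: 0.129
```

arm_command:
  plan: [0,0,-1.1,-0.147,0,0,-1.1,-0.147,0,0,-1.1,-0.147,0,0,-1.2,-0.147,0,0,-1.2,-0.147,0,0,-1.2,-0.147,0,0,-3,0,0,0,-5,0,0,0,-10,0,0,0,-30,0,0,0,-30,0,0,0,0,0]

```text
time_s: 69.95
eef_pos: [0.5164, 0.002, 0.1632]
eef_rot: [0.003, 0.914, 0.405, 0.004]
wrist_force: [0.3, -0.8, -0.9]
opening: 0.125
```

Run:
```python
import trays
from h import *
o=ctrl.get_obs();print(o['time_s'],o['eef_pos'],o['wrist_force'],o['opening'])
go(.4005,-.309,.10,-93)
```

```text
red (array([ 566.1, -263.7]), array([110.3, 189.2]), 0.5)
grey (array([ 400.9, -299.1]), array([190. , 108.6]), 87.0)
70.0 [0.51501465 0.00222971 0.16094592] [ 0.34540282 -0.88278416 -2.56766198] 0.12453984338144004
shift [-307.7  123.8   60.7] yaw now -42.19 turn 0.887 j6 0.51 j1 -0.226
```

arm_command:
  plan: [-38.4,15.4,0,0,-38.4,15.4,0,0,-38.4,15.4,0,0,-38.4,15.4,0,0,-38.4,15.5,0,0,-38.4,15.5,0,0,-38.4,15.5,0,0,-38.4,15.5,0,0,0,0,11,0.148,0,0,11,0.148,0,0,11,0.148,0,0,11,0.148,0,0,11,0.148,0,0,11,0.148,0,0,20,0,0,0,12,0,0,0,6,0,0,0,3,0,0,0,0,0,0,0,0,0]

```text
time_s: 72.0
eef_pos: [0.3995, -0.3087, 0.0515]
eef_rot: [0.0, 1.0, -0.025, 0.0]
wrist_force: [0.0, -0.1, -1.4]
opening: 0.127
```

arm_command:
  plan: [0,0,1.5,0,0,0,1.2,0,0,0,0,0,0,0,0,0]

```text
time_s: 72.4
eef_pos: [0.3992, -0.3083, 0.0483]
eef_rot: [0.0, 1.0, -0.025, 0.0]
wrist_force: [-0.2, -0.0, -1.9]
opening: 0.126
```

arm_command:
  plan: [0,0,0.6,0,0,0,0.6,0,0,0,0,0,0,0,0,0]

```text
time_s: 72.8
eef_pos: [0.3994, -0.3085, 0.048]
eef_rot: [0.0, 1.0, -0.025, 0.0]
wrist_force: [-2.1, 3.1, 8.3]
opening: 0.127
```

arm_command:
  plan: [0,0,0,0,0,0,0,0,0,0,0,0,0,0,-20,0,0,0,-40,0,0,0,-45,0,0,0,-45,0,0,0,-30,0,0,0,0,0]
  grip: 0.35

```text
time_s: 73.7
eef_pos: [0.4012, -0.3106, 0.2324]
eef_rot: [0.004, 1.0, -0.025, 0.003]
wrist_force: [0.2, -0.3, 0.3]
opening: 0.35
```

Run:
```python
from h import *
go(.513,.06,.25,-90)
```

```text
shift [  93.1 -375.7  -19.7] yaw now -92.9 turn -0.051 j6 0.728 j1 -0.893
```

arm_command:
  plan: [9.3,-37.6,0,0,9.3,-37.6,0,0,9.3,-37.6,0,0,9.3,-37.6,0,0,9.3,-37.6,0,0,9.3,-37.6,0,0,9.3,-37.6,0,0,9.3,-37.6,0,0,9.3,-37.6,0,0,9.3,-37.6,0,-0.05,0,0,0,0,0,0,0,0]
  grip: 0.6

```text
time_s: 74.9
eef_pos: [0.5105, 0.0633, 0.2258]
eef_rot: [0.0, 1.0, 0.001, -0.001]
wrist_force: [-1.3, 0.4, -0.2]
opening: 0.6
```

```bash
python3 crop.py w8 .5145 .1178 .06
```

```text
crop origin 193 155
[0.51051223 0.06240394 0.22596108]
```

View pics/cw8.png

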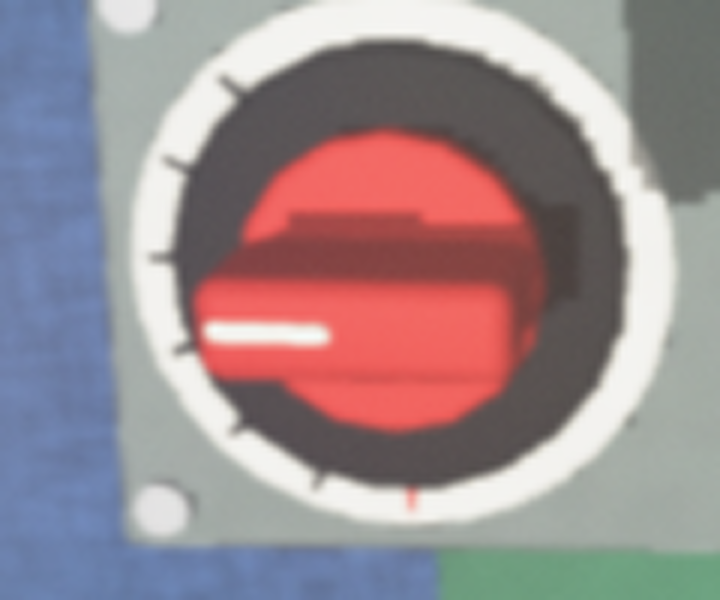

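Run:
```python
from h import *
c=snap('wrist'); f=lambda x,y:(193+x/6,155+y/6)
P=[onz(c,*f(*p),.07)[:2] for p in((330,335),(207,328),(510,380),(220,380),(505,285),(200,284))]
for i in(0,2,4): d=P[i+1]-P[i]; print(np.degrees(np.arctan2(d[1],d[0])).round(1))
go(.5147,.1183,.0485,-2)
```

```text
86.6
90.0
89.8
shift [  4.3 -56.5 177.7] yaw now -90.09 turn -1.537 j6 1.462 j1 -0.11
```

arm_command:
  plan: [4.3,-28,15,0,0,-28.5,15,0,0,0,10,-0.141,0,0,10,-0.141,0,0,10,-0.141,0,0,10,-0.141,0,0,10,-0.141,0,0,10,-0.141,0,0,10,-0.141,0,0,10,-0.141,0,0,10,-0.141,0,0,10,-0.141,0,0,10,-0.141,0,0,15,0,0,0,10,0,0,0,5,0,0,0,0,0,0,0,0,0]

```text
time_s: 76.8
eef_pos: [0.5158, 0.1187, 0.0574]
eef_rot: [0.0, 0.715, 0.7, 0.0]
wrist_force: [-0.2, 0.1, 0.6]
opening: 0.603
```

Run:
```python
from h import *
go(.5147,.1183,.0495,-1.3)
```

```text
shift [-0.5 -1.1  7.9] yaw now -1.21 turn 0.002 j6 0.023 j1 0.002
```

arm_command:
  plan: [-0.4,-0.5,4,0,0,0,3,0,0,0,0,0,0,0,0,0]

```text
time_s: 77.2
eef_pos: [0.5149, 0.1187, 0.05]
eef_rot: [-0.0, 0.714, 0.7, -0.0]
wrist_force: [-0.2, 0.7, 0.8]
opening: 0.598
```

arm_command:
  plan: [0,0,0,0,0,0,0,0,0,0,0,0,0,0,0,0]
  grip: 0

```text
time_s: 77.6
eef_pos: [0.5152, 0.1186, 0.0503]
eef_rot: [0.0, 0.714, 0.7, 0.0]
wrist_force: [-0.4, 0.6, 2.3]
opening: 0.156
```

arm_command:
  plan: [0,0,0,-0.14,0,0,0,-0.14,0,0,0,-0.14,0,0,0,-0.14,0,0,0,-0.14,0,0,0,-0.14,0,0,0,-0.14,0,0,0,-0.14,0,0,0,-0.14,0,0,0,-0.14,0,0,0,-0.14,0,0,0,-0.04,0,0,0,-0.03,0,0,0,0,0,0,0,0]

```text
time_s: 79.1
eef_pos: [0.5145, 0.1179, 0.0503]
eef_rot: [-0.001, -0.008, 1.0, -0.0]
wrist_force: [-4.6, -4.3, 4.9]
opening: 0.158
```

Run:
```python
from h import *
go(.5147,.1183,.0495,91.5); o=ctrl.get_obs(); print(o['torque'],o['wrist_force'])
```

```text
shift [-0.2  0.4  0.8] yaw now 90.92 turn -0.01 j6 -1.586 j1 0.001
[-0.67275585  0.56930747 -1.13409924] [-4.60712398 -4.2596005   4.88635827]
```

arm_command:
  plan: [0,0,0,0.01,0,0,0,0]

```text
time_s: 79.3
eef_pos: [0.5145, 0.1179, 0.0503]
eef_rot: [-0.001, -0.003, 1.0, -0.0]
wrist_force: [-3.3, -4.0, 5.0]
opening: 0.151
```

arm_command:
  plan: [0,0,0,0,0,0,0,0,0,0,0,0,0,0,-20,0,0,0,-40,0,0,0,-45,0,0,-15,-45,0,0,-20,-30,0,0,-20,0,0,0,0,0,0,0,0,0,0]
  grip: 0.6

```text
time_s: 80.4
eef_pos: [0.5151, 0.0638, 0.2295]
eef_rot: [-0.0, -0.004, 1.0, 0.0]
wrist_force: [-0.5, 0.6, -0.8]
opening: 0.6
```

Run:
```python
import trays
from h import *
o=ctrl.get_obs();print(o['time_s'],o['eef_pos'])
c=snap('wrist'); s=snap('side'); t=snap('top','t2')
u,v=proj(c,(.5145,.1178,.06)).astype(int); print(u,v)
a=cv2.resize(c['color'][v-50:v+50,u-50:u+50],(400,400),interpolation=cv2.INTER_CUBIC)
u,v=proj(s,(.48,-.27,.03)).astype(int)
b=cv2.resize(s['color'][v-70:v+70,u-70:u+70],(400,400),interpolation=cv2.INTER_CUBIC)
cv2.imwrite('pics/fin.png',cv2.cvtColor(np.hstack([a,b]),cv2.COLOR_RGB2BGR))
```

```text
red (array([ 566. , -263.7]), array([110.4, 189.2]), 0.5)
grey (array([ 400.9, -299.1]), array([190. , 108.6]), 87.0)
80.45 [0.51486059 0.06416568 0.2291656 ]
386 211
```

View pics/fin.png

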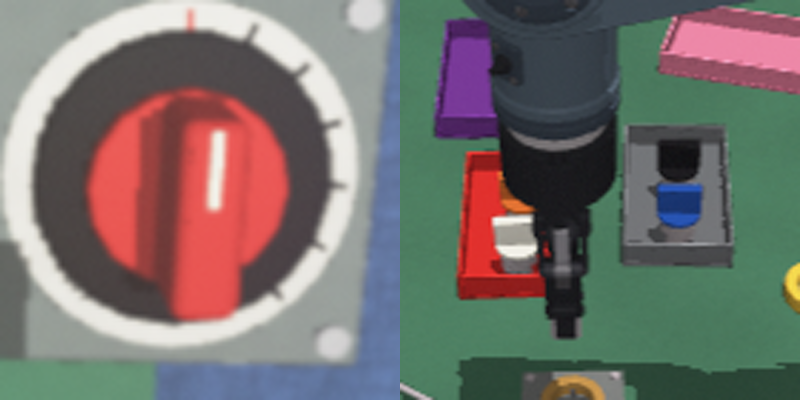

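View pics/t2.png

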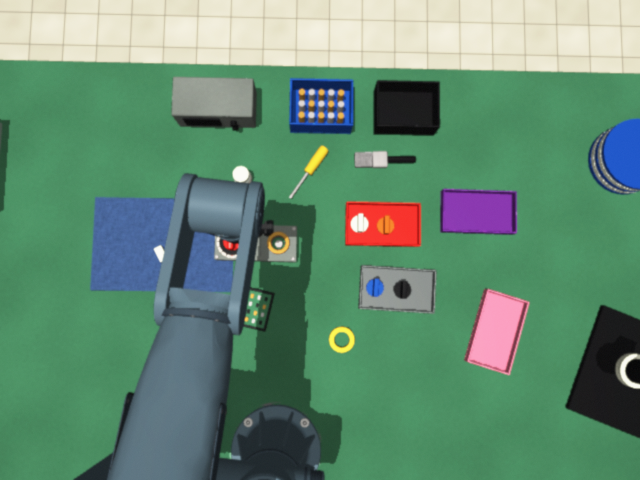

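Run:
```python
from h import *
c=snap('wrist'); f=lambda x,y:(386-50+x/4,211-50+y/4)
for A,B in(((213,208),(218,134)),((240,300),(240,125)),((172,300),(187,125))):
    a,b=[onz(c,*f(*p),.067)[:2] for p in(A,B)]; d=b-a; print(np.degrees(np.arctan2(d[1],d[0])).round(1))
ctrl.hand_in()
```

```text
179.7
-176.2
178.4
the job is handed in; nothing more can be done
```

The job is done and handed in at about 80 s of the 210 s allowed. I turned the knob to its zero stop, then tried the four screws present (yellow was missing) in the order white, blue, orange, black. Each was run down until its collar sat on the nut, then screwed out again.

| Screw | Hand | Tray |
|---|---|---|
| White | left (sinks anticlockwise) | red |
| Blue | right (sinks clockwise) | grey |
| Orange | left | red |
| Black | right | grey |

After the screws, I turned the knob back anticlockwise until it pressed on the zero stop, about 1.1 N m on the wrist.

**Last checks:**
- **Seating:** each screw stopped within about 0.2 mm of the seated height worked out beforehand, pressing with 19 to 23 N.
- **Screws:** the final pictures show all four in the right trays. White, blue and black are clearly upright, but orange was partly hidden by the arm in the side view.
- **Knob:** the pointer line measured 179.7°, against an expected zero of about 179.4°. The bar's two edges disagreed slightly, at 178.4° and −176.2°; I put that down to rough corner picking and relied on the pressed stop.
- **Trays and jar:** neither tray moved between checks. The jar appears where it started, and the arm never went near it.

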